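Draw a locating pin from its detent stand and hold it plumb over the jig bore

TASK

Pull the locating pin with the flat paddle-shaped handle out of the sloping stand, where a spring catch holds it, leaving the other two pins in place and the other things on the bench undisturbed. Turn it upright, nose straight down, and hold it still and centred over the bore of the jig block, the nose about 3 cm above the block and touching nothing. Finish while still holding it there in the gripper.

Things in the scene. Friction and masses are not known exactly. Their poses are not given: they have to be found in the camera images.
- pin_stand: Fixed aluminium pin stand on a dark base, 260 mm wide (its y), 100 mm deep (its x), 100 mm high. Origin: on the bench, 12 mm behind the sockets' row; x horizontal, from the low front to the high back; z up. The front faces to the robot's right. The top plate slopes up to the back and has three sockets in a row at x = -12 mm, y = -75, 0, 75 mm, mouths at z = 62 mm. Which pin stands where varies.
- mid_socket (a point): Middle of the mouth of the stand's middle socket. All sockets lean 40 degrees from vertical towards the stand's front (-x), square to the plate. Two spring balls in each catch the pin's neck: pulling along the socket axis takes about 10 N in the first 5 mm, then 5 to 8 N drag; the nose leaves the mouth after 60 mm. Axes as the stand's.
- pin_flat: The wanted pin, bare metal, 150 g, 124 mm long. Flat paddle handle 34 mm wide (its x), 12 mm thick (its y, parallel to the row of sockets), from 4 to 64 mm above the origin, with a dark disc on both flats. Origin: on the axis, under the 24 mm flange that rests on the sloping plate; z from nose to handle. Below the flange a 12 mm round shank with an 8 mm neck and rounded nose, 60 mm long.
- pin_flat_grip (a point): Point on the axis of the wanted pin in the paddle handle, 42 mm above its origin: a good place to grip across the 12 mm flats.
- pin_flat_nose (a point): The rounded lower end (nose) of the wanted pin, on its axis 60 mm below its origin.
- pin_hex: Another pin, same shank, with a hexagonal head 30 mm across corners, reaching 40 mm above its flange. Origin and axes as for the wanted pin. Stays in the stand.
- pin_ball: Another pin, same shank, with a 28 mm ball knob reaching 50 mm above its flange. Origin and axes as for the wanted pin. Stays in the stand.
- jig_block: Fixed steel block, 70 x 70 mm, 36 mm high, on a dark foot 70 x 120 mm, with one upright bore 14 mm wide in the middle of its top. Origin: centre of its underside, z up.
- bore (a point): Centre of the mouth of the bore, at the block's top face, 36 mm above the bench; z up.
- nut_m16: Loose hexagon nut, 28 mm wide and 13 mm high, on the bench; bystander.
- hex_bolt: Loose hexagon bolt, 59 mm long, lying on the bench; bystander.
- spanner_13: Loose spanner, 178 mm long, lying on the bench; bystander.
- marker: Loose black marker, 132 mm long, 16 mm thick, lying on the bench; bystander.
- shim_plate: Loose steel plate, 22 x 60 x 9 mm, lying on the bench; bystander.
Not all that is in view belongs to the job. Leave any blue or green look-alike of the pin_flat alone.

How it is judged:
By the outcome, as a careful person would: the job done as asked, in the order asked, and still so for the second after the job is handed in, while the arm keeps its last pose, push and grip.
It also fails if it takes over 38 s, if anything falls off the work surface, if the arm or the gripper's body presses on something with over 40 N, if the wrist force passes 120 N, or if a joint passes its speed limit or range.

ROBOT

A 7-joint arm with a two-finger parallel gripper is mounted at the origin on a cart in front of the work surface, level with it; the furniture and walls round the work are solid. World frame = base frame: x ahead of the robot, y to its left, z up, the work surface at z = 0. Lengths are in m, angles in rad, forces in N, time in s.
With the tool pointing down it reaches from about 0.4 to 0.85 m from the base axis. Payload 10.4 kg.
Tool frame: the origin (TCP) lies midway between the tips of the shut fingers; the grasp point (between the pads) lies 19 mm behind it; x points along the fingers, y is the direction in which the jaws open and shut, and the axes are right-handed (so a half turn about x gives the same grasp; the last joint's range is limited). The gripper opens to 87 mm and grips with 3 to 60 N. Pads are 19 mm wide; open, the fingers measure 117 mm over their backs; the gripper's body (75 mm by 190 mm) begins 51 mm behind the grasp point.
Start: joints at [1.208, 0.332, -0.065, 1.46, 0.022, 1.35, -0.088], TCP at [0.208, -0.589, 0.223] pointing down, gripper open.
Joint ranges: [-2.6, 2.6], [-0.5, 2.12], [-1.47, 1.34], [0.16, 2.42], [-1.27, 4.41], [0.06, 2.06], [-2.6, 2.6]. Speed limits (rad/s): [2.22, 2.22, 2.79, 2.79, 3.14, 3.14, 3.14].

INTERFACE

Orientations are given as a unit quaternion [x, y, z, w].
In Python, from bench import r gives the robot as it stands.
- The arm moves only by the shell command python3 -m jog 'ROWS' [OPENING] [FORCE]. ROWS is JSON, a list of rows, each an object with "slide": the shift along the tool's x, y, z in cm, a list of three; "roll": the turn about the tool's x in degrees. A call has 1 to 5 rows; each row is the pose to reach, as a shift and turn from the pose measured when the call began, along the tool's axes at that moment; what a row does not reach only later rows make up. A row lasts 1/12 s, in which the tool goes at most 41.7 mm and 7.16 degrees, less where a joint would pass 70% of its speed; a pose out of reach is approached as far as the arm can. A call with a gripper value outside its range is refused whole. OPENING is the closure, from 0 (fully open) to 1 (shut), set as the call begins (- or left out, the last holds). The fingers move at their own pace and stop on an object; FORCE is the grip in N (left out, the last holds). Time passes only in rows, so rows that repeat a pose let the fingers close. It gives the time, the measured TCP pose, the force and the opening at its end, in the units of the state.
- r.read_state(): the state, without advancing time (a new reading comes with each control period).
- r.camera(name): name is "side" or "top"; returns the picture (400x640x3 uint8, red, green, blue); there is no depth.
- r.camera_info(name): a dict with "intrinsics" (3x3 intrinsics, pixels), "k1" (the pictures are not rectified: a ray, as slopes to the right and down, at radius r is drawn at 1 + k1 r^2 times it, then the intrinsics apply), "R" (3x3) and "t" (3): a world point X has camera coordinates R X + t. Camera axes: x right, y down, z forward; pixel columns grow to the right and rows downward; lengths in m; the calibration is good to about 2 mm. A picture is of the moment at which its call begins. camera_info takes no time and is no camera call.
- r.close_job(): hands the job in, once; it reports no verdict.
The state is a dict: "time": time; "joint_positions": joint angles; "joint_vel": joint speeds; "joint_torque": joint torques, N m; "ee_pos": TCP position; "eef_rot": TCP orientation; "ft_force": force on the tool from outside, world axes, zero at the start; "torque": the same for the moment, N m; "width": finger opening in m.
Only numpy, scipy, OpenCV 4.12 (cv2) and the standard library are available. Lean on these libraries where they do the work, as an engineer would, in place of code of your own. Each camera call takes 0.05 s, during which the arm holds its last target.

## Working session

There is one attempt and no reset: what is moved stays moved. The work goes in short steps, Python scripts to look and compute and a shell command to move; the robot and the scene stay as the last step left them, time stands still between calls to the robot, and variables do not carry over. Pictures are saved under pics/ and viewed, and the job is handed in when it is done.

```bash
mkdir -p pics; ls
python3 - <<'E'
from bench import r
import cv2,numpy as np
print(r.read_state())
for n in("side","top"):
    im=r.camera(n); cv2.imwrite(f"pics/{n}0.png",im[:,:,::-1]); i=r.camera_info(n)
    print(n,i, "cam pos",-np.array(i['R']).T@np.array(i['t']))
E
```

```text
pics
{'time': 0.0, 'joint_positions': array([ 1.20842833,  0.33286447, -0.06470344,  1.46093742,  0.02159073,
        1.34989954, -0.08854988]), 'joint_vel': array([ 0.00209811,  0.00074837,  0.00034493,  0.0002215 , -0.00157555,
        0.00162719, -0.00126888]), 'joint_torque': array([ 3.11227759e-04, -6.23258829e+01,  2.48023414e-02, -3.89890087e+01,
       -6.13716734e-02,  3.98757763e-02,  7.75129047e-05]), 'ee_pos': array([ 0.20816322, -0.58890575,  0.22176043]), 'eef_rot': array([-0.6968252 , -0.12002834,  0.69703286, -0.11905054]), 'ft_force': array([-0.24554128,  0.46165191,  0.00770086]), 'torque': array([-0.02596351, -0.02132308, -0.01744969]), 'width': 0.08701736735835534}
side {'intrinsics': array([[485.9399496 ,   0.        , 322.86092595],
       [  0.        , 485.9399496 , 213.62829063],
       [  0.        ,   0.        ,   1.        ]]), 'k1': -0.010863640159487355, 'R': array([[-0.91172434, -0.41023631,  0.02156145],
       [-0.17079595,  0.33080278, -0.92811544],
       [ 0.37361407, -0.84986804, -0.37166765]]), 't': array([0.53278504, 0.18034307, 1.1827094 ])} cam pos [0.07467808 1.1640567  0.59546639]
top {'intrinsics': array([[415.6461908 ,   0.        , 322.88892812],
       [  0.        , 415.6461908 , 196.95781772],
       [  0.        ,   0.        ,   1.        ]]), 'k1': -0.03278025377879357, 'R': array([[-2.63045317e-02, -9.99653968e-01, -1.25689152e-04],
       [-9.77050087e-01,  2.57363274e-02, -2.11449214e-01],
       [ 2.11379280e-01, -5.43926794e-03, -9.77388978e-01]]), 't': array([-0.00226075,  0.61750069,  1.04868089])} cam pos [ 0.38160023 -0.01244811  1.15553889]
```

View pics/side0.png

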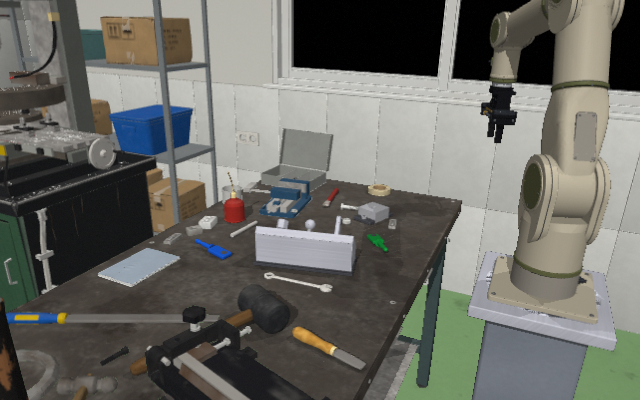

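View pics/top0.png

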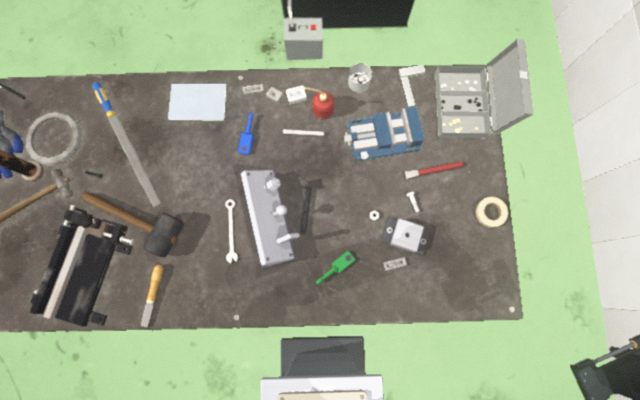

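Overview: the stand is at top (268,218), its front facing world −y. The paddle pin looks like the one nearest the robot at (288,238), and the jig block is at (408,235). I'll enlarge both areas.

Run:
```python
import cv2
t=cv2.imread("pics/top0.png"); s=cv2.imread("pics/side0.png")
cv2.imwrite("pics/t_stand.png",cv2.resize(t[160:275,230:330],None,fx=5,fy=5,interpolation=cv2.INTER_CUBIC))
cv2.imwrite("pics/t_jig.png",cv2.resize(t[180:280,360:460],None,fx=5,fy=5,interpolation=cv2.INTER_CUBIC))
cv2.imwrite("pics/s_stand.png",cv2.resize(s[185:285,245:405],None,fx=5,fy=5,interpolation=cv2.INTER_CUBIC))
```

```text
(no output)
```

View pics/t_stand.png

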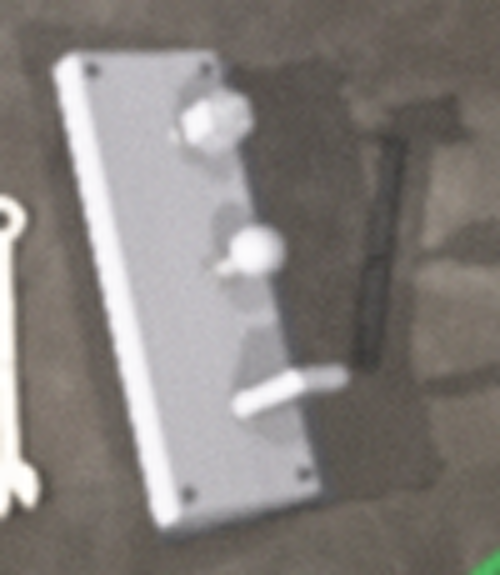

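View pics/t_jig.png

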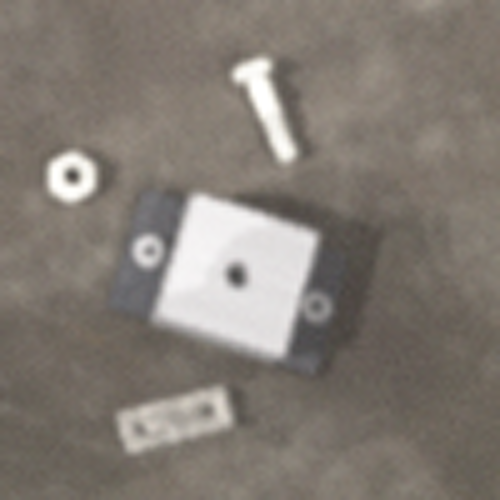

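View pics/s_stand.png

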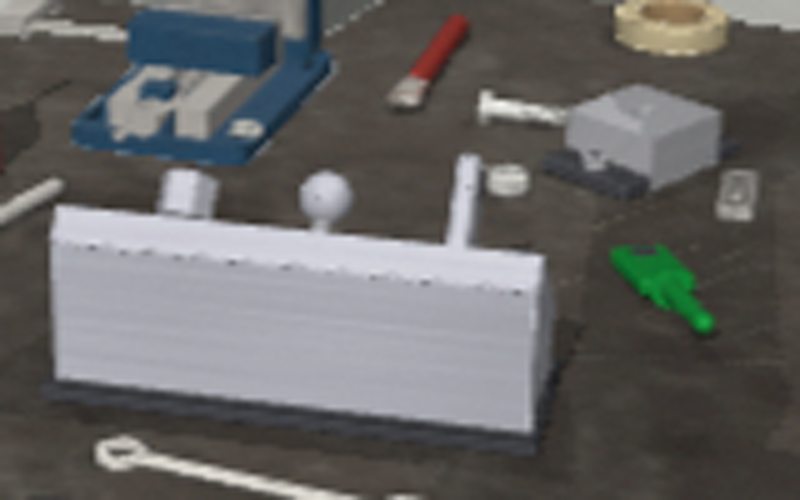

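```bash
cat > h.py <<'E'
from bench import r
import cv2,numpy as np
from scipy.spatial.transform import Rotation as Ro
from scipy.optimize import least_squares
I={n:r.camera_info(n) for n in("side","top")}
def proj(n,X):
    i=I[n];c=np.atleast_2d(X)@np.array(i['R']).T+i['t'];s=c[:,:2]/c[:,2:]
    s=s*(1+i['k1']*(s**2).sum(1,keepdims=True));K=np.array(i['intrinsics'])
    return s*[K[0,0],K[1,1]]+K[:2,2]
def atz(n,uv,z):
    i=I[n];d=np.array([i['k1'],0,0,0,0.]);p=cv2.undistortPoints(np.array([[uv]],float),np.array(i['intrinsics']),d)[0,0]
    R=np.array(i['R']);C=-R.T@i['t'];v=R.T@np.r_[p,1];return C+v*(z-C[2])/v[2]
T=np.radians(40);a=np.array([-np.sin(T),0,np.cos(T)]);px=np.array([np.cos(T),0,np.sin(T)])
def crop(p,o,f=5): return (np.array(p)+.5)/f-.5+np.array(o)
E
cat > fit.py <<'E'
from h import *
def s(y,up,sx=0,sy=0): return np.array([-.012,y+sy,.062])+up*a+sx*px
# order along row: sign g: paddle at g*0.075
obs=[("top",(257,250),(230,160),'b'),("top",(300,378),(230,160),'pk'),("top",(345,375),(230,160),'pl'),("top",(238,410),(230,160),'pb'),
("side",(326,195),(245,185),'b'),("side",(468,157),(245,185),'pk')]
best=None
for g in(1,-1):
    M={'b':s(0,.036),'pk':s(g*.075,.064,.017),'pl':s(g*.075,.064,-.017),'pb':s(g*.075,.004,.017)}
    def W(q,X): return Ro.from_euler('z',q[2]).apply(X)+[q[0],q[1],0]
    def res(q): return np.concatenate([(proj(n,W(q,M[k]))[0]-crop(p,o)) for n,p,o,k in obs])
    f=least_squares(res,[.38,.1,1.57])
    print(g,f.cost,f.x,np.degrees(f.x[2]));print(f.fun.reshape(-1,2).round(2))
for p in [(237,274)]:
    print("bore",atz("top",crop(p,(360,180)),.036))
c=[(190,195),(320,235),(283,357),(155,320)]
C=[atz("top",crop(p,(360,180)),.036) for p in c];print(np.round(C,4),np.mean(C,0),[np.linalg.norm(C[i]-C[i-1]) for i in range(4)])
c=[(567,125),(635,85),(721,127),(655,150)]
C=[atz("side",crop(p,(245,185)),.036) for p in c];print(np.round(C,4),np.mean(C,0))
E
python3 fit.py
```

```text
1 3.5494863839271167 [0.57308743 0.12567779 1.80850088] 103.61946751898856
[[ 0.07 -0.03]
 [-0.64  0.04]
 [ 0.94 -0.97]
 [-1.21 -0.37]
 [ 0.67  0.66]
 [ 0.91 -1.24]]
-1 588.7189435511801 [ 0.59118914  0.05813351 -1.28493025] -73.62108012256432
[[-5.000e-02  1.000e-02]
 [-3.220e+00  7.900e-01]
 [-2.128e+01  5.550e+00]
 [ 2.484e+01 -8.020e+00]
 [ 6.400e-01  7.000e-01]
 [ 5.800e-01 -3.100e-01]]
bore [ 0.51404817 -0.24358846  0.036     ]
[[ 0.558  -0.2208  0.036 ]
 [ 0.5341 -0.2903  0.036 ]
 [ 0.4687 -0.2653  0.036 ]
 [ 0.4904 -0.1976  0.036 ]] [ 0.51277341 -0.24352508  0.036     ] [np.float64(0.07143028612078507), np.float64(0.07345179386935378), np.float64(0.0700137102852048), np.float64(0.07110624036774069)]
[[ 0.5518 -0.1979  0.036 ]
 [ 0.537  -0.2877  0.036 ]
 [ 0.463  -0.24    0.036 ]
 [ 0.4881 -0.183   0.036 ]] [ 0.51001193 -0.22716736  0.036     ]
```

```bash
cat > ov.py <<'E'
from h import *
q=[.57309,.12568,1.8085]
def W(X): return Ro.from_euler('z',q[2]).apply(np.atleast_2d(X))+[q[0],q[1],0]
def s(y,up,sx=0,sy=0): return np.array([-.012,y+sy,.062])+up*a+sx*px
L=[]
for z0,z1 in((.004,.064),):
    for sy in(-.006,.006):
        P=[s(.075,z0,-.017,sy),s(.075,z0,.017,sy),s(.075,z1,.017,sy),s(.075,z1,-.017,sy)]
        L.append(W(np.array(P)))
t=np.linspace(0,2*np.pi,40)
for y in(-.075,0,.075): L.append(W(np.array([s(y,0,.012*np.cos(u),.012*np.sin(u)) for u in t])))
for y in(-.13,.13): L.append(W(np.array([[-.05,y,0],[.05,y,0],[.05,y,.1],[.033,y,.1],[-.05,y,.030]])))
ca=np.array([.5135,-.2436]);th=np.radians(-20)
for z in(0,.036): L.append(Ro.from_euler('z',th).apply(np.array([[x,y,z] for x,y in((-.035,-.035),(.035,-.035),(.035,.035),(-.035,.035))]))+[*ca,0])
L.append(np.c_[ca[0]+.007*np.cos(t),ca[1]+.007*np.sin(t),.036+0*t])
import sys
for n,x0,y0,w,h,k in(("top",230,160,100,115,'a'),("top",360,180,100,100,'b'),("side",245,185,160,100,'c')):
    im=cv2.imread(f"pics/{n}0.png")[y0:y0+h,x0:x0+w];im=cv2.resize(im,None,fx=5,fy=5,interpolation=cv2.INTER_CUBIC)
    for l in L:
        p=((proj(n,l)-[x0,y0]+.5)*5-.5).round().astype(int); cv2.polylines(im,[p],True,(0,0,255),1)
    cv2.imwrite(f"pics/ov_{k}.png",im)
E
python3 ov.py
```

```text
(no output)
```

View pics/ov_a.png

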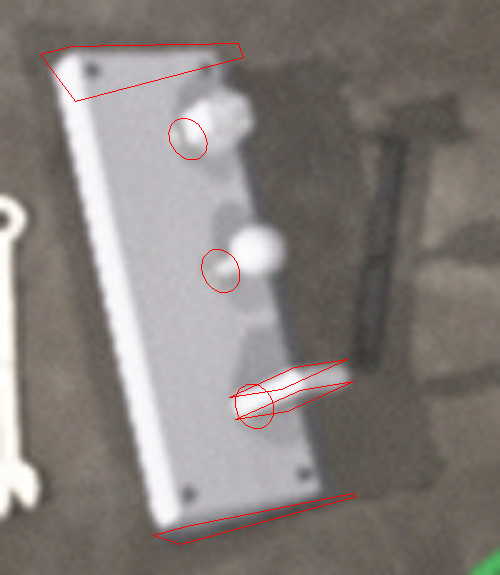

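View pics/ov_b.png

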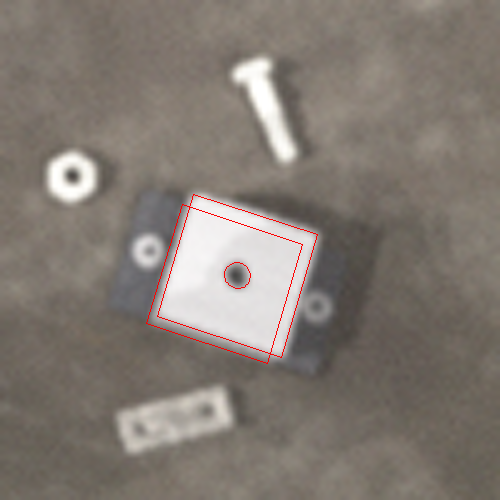

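View pics/ov_c.png

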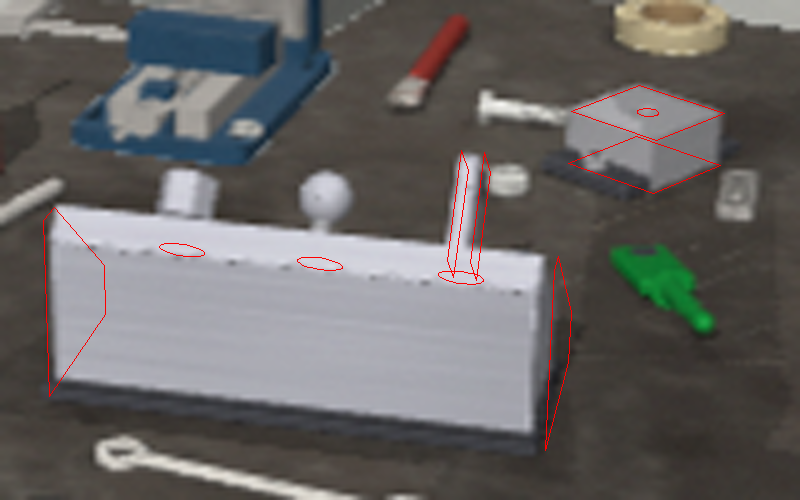

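```bash
cat > fit2.py <<'E'
from h import *
def s(y,up,sx=0,sy=0): return np.array([-.012,y+sy,.062])+up*a+sx*px
o1=(230,160);o2=(245,185)
xr=-.012+.038/np.tan(T)
M={'b':s(0,.036),'pk':s(.075,.064,.017),'pl':s(.075,.064,-.017),'pb':s(.075,.004,.017),'h':s(-.075,.040),'r-':np.array([xr,-.13,.1]),'r+':np.array([xr,.13,.1])}
obs=[("top",(257,250),o1,'b'),("top",(298,380),o1,'pk'),("top",(345,376),o1,'pl'),("top",(238,408),o1,'pb'),
("side",(326,195),o2,'b'),("side",(468,155),o2,'pk'),("top",(82,55),o1,'r-'),("top",(180,522),o1,'r+'),("side",(57,205),o2,'r-'),("side",(547,255),o2,'r+')]
def W(q,X): return Ro.from_euler('z',q[2]).apply(X)+[q[0],q[1],q[3]]
def res(q): return np.concatenate([(proj(n,W(q,M[k]))[0]-crop(p,o)) for n,p,o,k in obs])
for zf in(0,1):
    g=(lambda q:res(np.r_[q[:3],q[3] if zf else 0]))
    f=least_squares(g,[.57,.12,1.8,0],loss='soft_l1')
    q=np.r_[f.x[:3],f.x[3] if zf else 0]
    print(f.cost,q,np.degrees(q[2]))
    for (n,_,_,k),e in zip(obs,f.fun.reshape(-1,2)): print(n,k,e.round(2))
    print("tip grip",W(q,s(.075,.042)))
E
python3 fit2.py
```

```text
6.170981400304474 [0.57421762 0.12449456 1.77986648 0.        ] 101.97883738537435
top b [ 0.61 -0.1 ]
top pk [-0.5  -0.17]
top pl [ 0.76 -0.7 ]
top pb [-1.56 -0.19]
side b [0.85 0.46]
side pk [ 0.98 -0.73]
top r- [-0.52 -2.96]
top r+ [0.05 0.45]
side r- [-0.74 -0.38]
side r+ [1.39 0.47]
tip grip [0.50894465 0.07078039 0.09417387]
6.072965167959048 [ 5.74372910e-01  1.24380582e-01  1.77927809e+00 -7.61169722e-04] 101.94512503240466
top b [ 0.68 -0.1 ]
top pk [-0.45 -0.18]
top pl [ 0.8  -0.71]
top pb [-1.5  -0.22]
side b [0.81 0.7 ]
side pk [ 0.94 -0.48]
top r- [-0.39 -2.95]
top r+ [0.11 0.4 ]
side r- [-0.75 -0.14]
side r+ [1.32 0.73]
tip grip [0.50906835 0.07070483 0.0934127 ]
```

```bash
cat > to.py <<'E'
from h import *
def to(grasp,jawyaw_deg=None,verbose=True):
    """slide (cm, tool axes now) so grasp point (19mm behind TCP) gets to 'grasp', roll deg so jaw axis is at yaw (mod 180)"""
    st=r.read_state();R=Ro.from_quat(st['eef_rot']);x,y,z=R.as_matrix().T
    g=np.array(st['ee_pos'])-.019*x
    sl=R.inv().apply(np.array(grasp)-g)*100
    print("t",st['time'],"grasp",g.round(4),"x",x.round(4),"jaw yaw",np.degrees(np.arctan2(y[1],y[0])).round(2),"F",st['ft_force'].round(1),"w",round(st['width'],4))
    roll=0
    if jawyaw_deg is not None:
        d=np.degrees(np.arctan2(y[1],y[0]))-jawyaw_deg; roll=(d+90)%180-90
    print("slide",sl.round(2),"roll",round(roll,2), "q",st['joint_positions'].round(2))
    return sl,roll
if __name__=="__main__":
    import sys; v=[float(k) for k in sys.argv[1:]]; to(v[:3],v[3] if len(v)>3 else None)
E
python3 to.py .509 .071 .20 12.5
```

```text
t 0.1 grasp [ 0.2082 -0.589   0.2408] x [-5.0e-04  1.1e-03 -1.0e+00] jaw yaw -70.53 F [-0.1 -0.1  0.5] w 0.0871
slide [  4.15 -52.19 -50.36] roll -83.03 q [ 1.21  0.33 -0.06  1.46  0.02  1.35 -0.09]
```

```bash
python3 -m jog '[{"slide":[0,-4,-3],"roll":-7},{"slide":[0,-8,-6],"roll":-14},{"slide":[0,-12,-9],"roll":-21},{"slide":[0,-16,-12],"roll":-28},{"slide":[0,-20,-15],"roll":-35}]' 0.45 50; python3 to.py .509 .071 .20 12.5
```

```text
time: 0.52
ee_pos: [0.2704, -0.3883, 0.2216]
eef_rot: [-0.628, -0.326, 0.628, -0.325]
ft_force: [1.3, -0.5, 0.9]
width: 0.0614
t 0.5167 grasp [ 0.2705 -0.3883  0.2406] x [-0.0011  0.0014 -1.    ] jaw yaw -35.19 F [ 1.3 -0.5  0.9] w 0.0614
slide [  4.1   -6.97 -51.28] roll -47.69 q [ 1.11  0.01 -0.24  1.83  0.    1.3   0.25]
```

```bash
python3 -m jog '[{"slide":[0,-0.5,-4],"roll":-7},{"slide":[0,-1,-8],"roll":-14},{"slide":[0,-1.6,-12],"roll":-21},{"slide":[0,-2.2,-16],"roll":-28},{"slide":[0,-2.8,-20],"roll":-35}]'; python3 to.py .509 .071 .20 12.5
```

```text
time: 0.93
ee_pos: [0.363, -0.2068, 0.2216]
eef_rot: [0.499, 0.501, -0.499, 0.5]
ft_force: [0.9, 0.2, 0.3]
width: 0.0482
t 0.9333 grasp [ 0.3631 -0.2068  0.2406] x [-0.0014  0.001  -1.    ] jaw yaw 0.14 F [0.9 0.2 0.3] w 0.0482
slide [  4.07  14.67 -27.74] roll -12.36 q [ 0.9  -0.11 -0.46  1.94 -0.05  1.3   0.47]
```

```bash
python3 -m jog '[{"slide":[0,2,-3.6],"roll":-6},{"slide":[0,4,-7.2],"roll":-12.36},{"slide":[0,6,-11],"roll":-12.36},{"slide":[0,8,-15],"roll":-12.36},{"slide":[0,10,-18.7],"roll":-12.36}]'; python3 -m jog '[{"slide":[0,0,-4]},{"slide":[0,1,-8]},{"slide":[0,2,-9.5]},{"slide":[0,2.5,-10]},{"slide":[0,2.5,-10]}]';python3 to.py .509 .071 .20 12.5
```

```text
time: 1.35
ee_pos: [0.4602, -0.0224, 0.2218]
eef_rot: [0.443, 0.552, -0.443, 0.551]
ft_force: [1.2, -1.1, 0.3]
width: 0.0484
t 1.35 grasp [ 0.4603 -0.0224  0.2408] x [-1.e-03  5.e-04 -1.e+00] jaw yaw 12.5 F [ 1.2 -1.1  0.3] w 0.0484
slide [ 4.08  6.78 -8.06] roll -0.0 q [ 0.68  0.01 -0.72  1.84  0.    1.3   0.18]invalid input at $[0]: expected keys slide, roll
```

```bash
python3 -m jog '[{"slide":[0,3,-3.6],"roll":0},{"slide":[1,5,-6.5],"roll":0},{"slide":[3,6.78,-8.06],"roll":0},{"slide":[4.08,6.78,-8.06],"roll":0},{"slide":[4.08,6.78,-8.06],"roll":0}]';python3 to.py .509 .071 .094 12.5
python3 - <<'E'
from h import *
for n,x0,y0,w,h in(("top",230,160,100,115),("side",265,150,150,120)):
    im=r.camera(n)[:,:,::-1]; cv2.imwrite(f"pics/{n}1.png",im)
    cv2.imwrite(f"pics/{n}1c.png",cv2.resize(im[y0:y0+h,x0:x0+w],None,fx=5,fy=5,interpolation=cv2.INTER_CUBIC))
E
```

```text
time: 1.77
ee_pos: [0.5075, 0.072, 0.1782]
eef_rot: [0.441, 0.554, -0.443, 0.55]
ft_force: [-0.5, -1.6, 0.5]
width: 0.0481
t 1.7667 grasp [0.5076 0.072  0.1972] x [-0.0059  0.0016 -1.    ] jaw yaw 12.66 F [-0.5 -1.6  0.5] w 0.0481
slide [10.32  0.17  0.16] roll 0.16 q [ 0.51  0.2  -0.81  1.78  0.15  1.23 -0.12]
```

View pics/side1c.png

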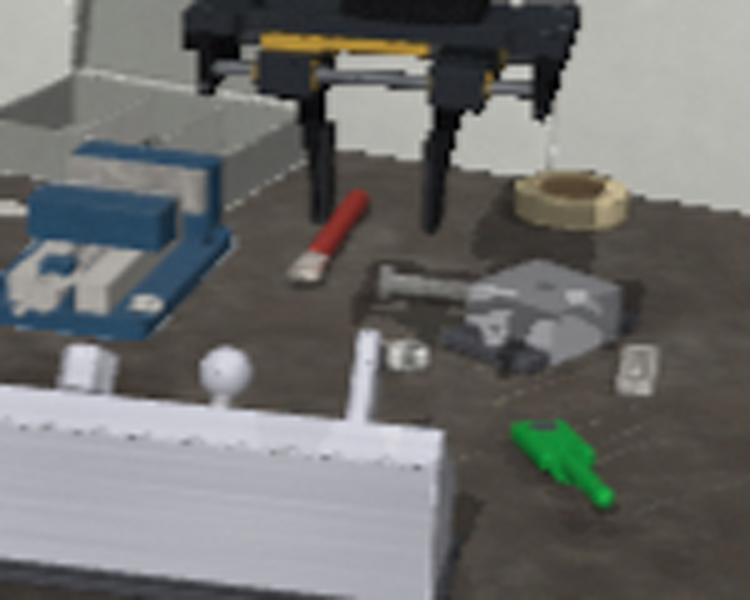

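View pics/top1c.png

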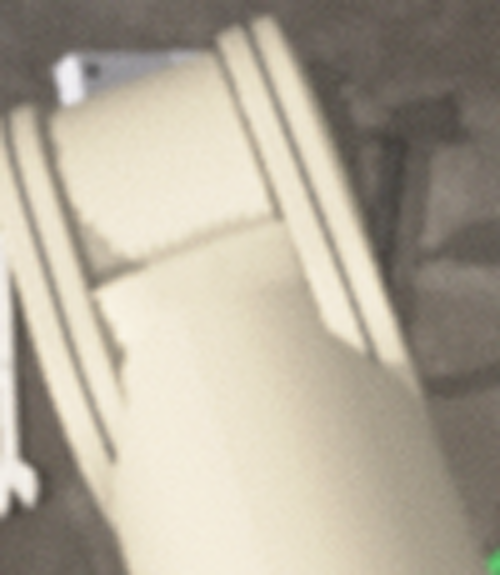

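Run:
```python
from h import *
st=r.read_state();R=Ro.from_quat(st['eef_rot']).as_matrix();p=st['ee_pos']
for s in(-.024,0,.024):
    print(s,((proj("side",p+s*R[:,1])[0]-[265,150]+.5)*5-.5).round(1))
```

```text
-0.024 [424.1 224.5]
0 [377.9 220.5]
0.024 [331.9 216.5]
```

```bash
python3 -m jog '[{"slide":[4,0.1,0.1],"roll":0.1},{"slide":[7,0.17,0.16],"roll":0.1},{"slide":[9.5,0.17,0.16],"roll":0.1},{"slide":[10.3,0.17,0.16],"roll":0.1},{"slide":[10.3,0.17,0.16],"roll":0.1}]';python3 to.py .509 .071 .094 12.5
python3 - <<'E'
from h import *
for n,x0,y0,w,h in(("side",285,150,120,110),):
    im=r.camera(n)[:,:,::-1]; cv2.imwrite(f"pics/{n}2c.png",cv2.resize(im[y0:y0+h,x0:x0+w],None,fx=5,fy=5,interpolation=cv2.INTER_CUBIC))
E
```

```text
time: 2.28
ee_pos: [0.5094, 0.0674, 0.0771]
eef_rot: [0.443, 0.552, -0.445, 0.549]
ft_force: [0.5, -0.1, -0.2]
width: 0.0474
t 2.2833 grasp [0.5094 0.0674 0.0961] x [-4.7e-03 -5.0e-04 -1.0e+00] jaw yaw 12.25 F [ 0.5 -0.1 -0.2] w 0.0474
slide [ 0.21  0.03 -0.36] roll -0.25 q [ 0.46  0.33 -0.78  1.88  0.26  1.04 -0.21]
```

View pics/side2c.png

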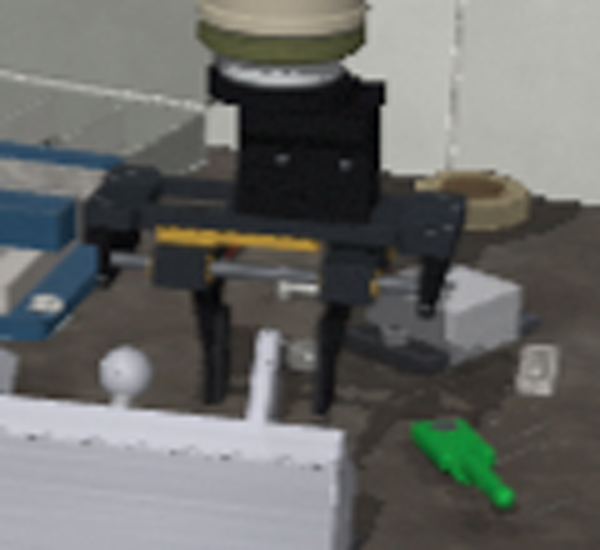

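```bash
python3 -m jog '[{"slide":[0.15,0.28,-0.3],"roll":-0.2},{"slide":[0.15,0.28,-0.36],"roll":-0.2},{"slide":[0.15,0.28,-0.36],"roll":-0.2}]'; python3 to.py .509 .071 .094 12.5; python3 -m jog '[{"slide":[0,0,0],"roll":0},{"slide":[0,0,0],"roll":0},{"slide":[0,0,0],"roll":0},{"slide":[0,0,0],"roll":0},{"slide":[0,0,0],"roll":0}]' 1 10;python3 to.py .509 .071 .094 12.5
```

```text
time: 2.58
ee_pos: [0.5134, 0.0724, 0.0786]
eef_rot: [0.443, 0.551, -0.443, 0.551]
ft_force: [-0.4, 0.2, -0.5]
width: 0.0478
t 2.5833 grasp [0.5134 0.0724 0.0976] x [ 1.e-04 -1.e-04 -1.e+00] jaw yaw 12.48 F [-0.4  0.2 -0.5] w 0.0478
slide [ 0.36 -0.46  0.04] roll -0.02 q [ 0.45  0.33 -0.78  1.87  0.27  1.04 -0.22]
time: 3.0
ee_pos: [0.5134, 0.0724, 0.0787]
eef_rot: [0.443, 0.551, -0.443, 0.551]
ft_force: [0.0, -0.9, -0.9]
width: 0.0222
t 3.0 grasp [0.5134 0.0724 0.0977] x [ 0.e+00 -1.e-04 -1.e+00] jaw yaw 12.48 F [ 0.  -0.9 -0.9] w 0.0222
slide [ 0.37 -0.46  0.04] roll -0.02 q [ 0.45  0.33 -0.78  1.87  0.27  1.04 -0.22]
```

```bash
for i in 1; do python3 -m jog '[{"slide":[0.2,0,0],"roll":0},{"slide":[0.2,0,0],"roll":0},{"slide":[0.2,0,0],"roll":0},{"slide":[0.2,0,0],"roll":0}]' ; done; python3 to.py .509 .071 .094 12.5
python3 - <<'E'
from h import *
for n,x0,y0,w,h in(("side",285,150,120,110),):
    im=r.camera(n)[:,:,::-1]; cv2.imwrite(f"pics/{n}3c.png",cv2.resize(im[y0:y0+h,x0:x0+w],None,fx=5,fy=5,interpolation=cv2.INTER_CUBIC))
E
```

```text
time: 3.33
ee_pos: [0.512, 0.0714, 0.0761]
eef_rot: [0.442, 0.552, -0.444, 0.551]
ft_force: [-5.8, -2.7, 4.9]
width: 0.0126
t 3.3333 grasp [0.512  0.0715 0.0951] x [-0.0032 -0.0019 -1.    ] jaw yaw 12.47 F [-5.8 -2.7  4.9] w 0.0126
slide [ 0.11 -0.3  -0.02] roll -0.03 q [ 0.45  0.34 -0.78  1.87  0.27  1.04 -0.22]
```

View pics/side3c.png

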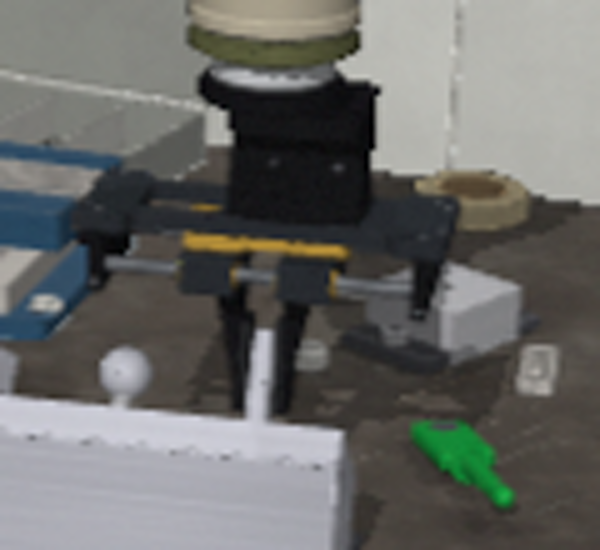

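```bash
python3 -m jog '[{"slide":[0,-0.1,0],"roll":0},{"slide":[0,-0.1,0],"roll":0},{"slide":[0,-0.1,0],"roll":0}]' 1 55; python3 to.py .509 .071 .094 12.5
```

```text
time: 3.63
ee_pos: [0.5106, 0.0712, 0.0761]
eef_rot: [0.441, 0.552, -0.444, 0.551]
ft_force: [-3.2, -0.6, 5.9]
width: 0.0117
t 3.6333 grasp [0.5107 0.0712 0.0951] x [-0.004  -0.0022 -1.    ] jaw yaw 12.47 F [-3.2 -0.6  5.9] w 0.0117
slide [ 0.11 -0.17 -0.02] roll -0.03 q [ 0.45  0.33 -0.78  1.88  0.27  1.04 -0.22]
```

```bash
python3 -m jog '[{"slide":[-0.4,-0.06,0.32],"roll":0},{"slide":[-0.8,-0.06,0.64],"roll":0},{"slide":[-1.2,-0.06,0.96],"roll":0},{"slide":[-1.6,-0.06,1.3],"roll":0},{"slide":[-2.0,-0.06,1.65],"roll":0}]'; python3 to.py .5107 .0712 .0951 12.5
```

```text
time: 4.05
ee_pos: [0.5139, 0.0539, 0.0967]
eef_rot: [0.441, 0.552, -0.445, 0.551]
ft_force: [1.0, -1.3, -4.6]
width: 0.0116
t 4.05 grasp [0.514  0.054  0.1157] x [-0.0038 -0.003  -1.    ] jaw yaw 12.45 F [ 1.  -1.3 -4.6] w 0.0116
slide [ 2.05  0.06 -1.76] roll -0.05 q [ 0.49  0.31 -0.78  1.86  0.24  1.08 -0.16]
```

Run:
```python
from h import *
for n,x0,y0,w,h in(("side",285,150,120,110),):
    im=r.camera(n)[:,:,::-1]; cv2.imwrite(f"pics/{n}4c.png",cv2.resize(im[y0:y0+h,x0:x0+w],None,fx=5,fy=5,interpolation=cv2.INTER_CUBIC))
```

```text
(no output)
```

View pics/side4c.png

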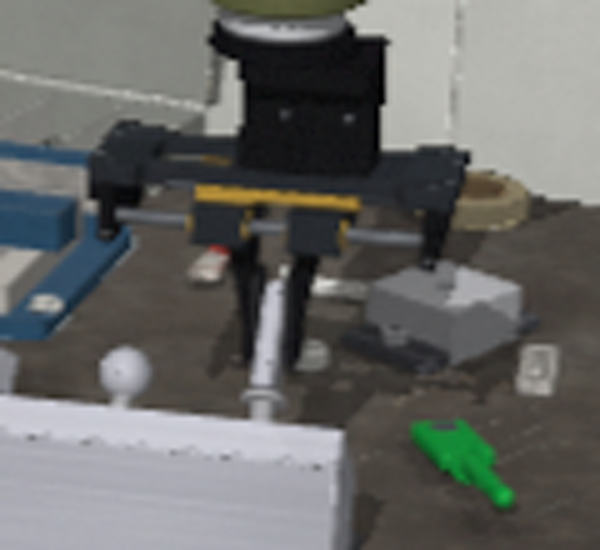

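```bash
python3 -m jog '[{"slide":[-0.6,0,0.5],"roll":0},{"slide":[-1.2,0,1.0],"roll":0},{"slide":[-1.8,0,1.5],"roll":0},{"slide":[-2.1,0,1.75],"roll":0},{"slide":[-2.1,0,1.75],"roll":0}]'; python3 to.py .5107 .0712 .0951 12.5
```

```text
time: 4.52
ee_pos: [0.5191, 0.0353, 0.1195]
eef_rot: [0.442, 0.55, -0.445, 0.551]
ft_force: [0.5, 0.2, -2.2]
width: 0.0118
t 4.5167 grasp [0.5191 0.0353 0.1385] x [-0.0013 -0.0037 -1.    ] jaw yaw 12.32 F [ 0.5  0.2 -2.2] w 0.0118
slide [ 4.32 -0.05 -3.7 ] roll -0.18 q [ 0.53  0.28 -0.78  1.83  0.22  1.12 -0.11]
```

```bash
python3 -m jog '[{"slide":[0.15,0,-0.13],"roll":0.1},{"slide":[0.15,0,-0.13],"roll":0.1},{"slide":[-0.37,0,-0.8],"roll":0.1},{"slide":[-0.82,0,-1.5],"roll":0.1},{"slide":[-0.82,0,-1.5],"roll":0.1}]' 1 12; python3 to.py .5191 .0353 .1385 12.5
python3 - <<'E'
from h import *
for n,x0,y0,w,h in(("side",285,120,120,120),("top",220,160,120,115)):
    im=r.camera(n)[:,:,::-1]; cv2.imwrite(f"pics/{n}5c.png",cv2.resize(im[y0:y0+h,x0:x0+w],None,fx=5,fy=5,interpolation=cv2.INTER_CUBIC))
E
```

```text
time: 4.93
ee_pos: [0.5155, 0.0521, 0.1286]
eef_rot: [0.442, 0.55, -0.444, 0.551]
ft_force: [-2.1, -1.7, -1.1]
width: 0.012
t 4.9333 grasp [0.5156 0.0522 0.1476] x [-0.0011 -0.0035 -1.    ] jaw yaw 12.36 F [-2.1 -1.7 -1.1] w 0.012
slide [ 0.92 -0.01  1.72] roll -0.14 q [ 0.51  0.27 -0.79  1.82  0.21  1.14 -0.14]
```

View pics/side5c.png

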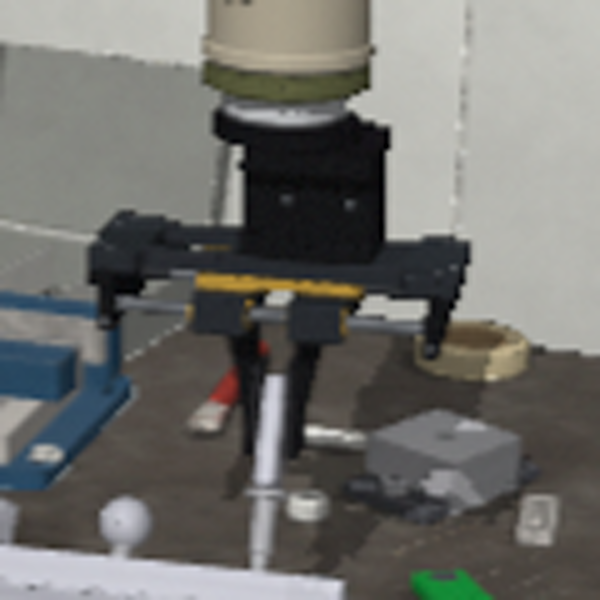

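View pics/top5c.png

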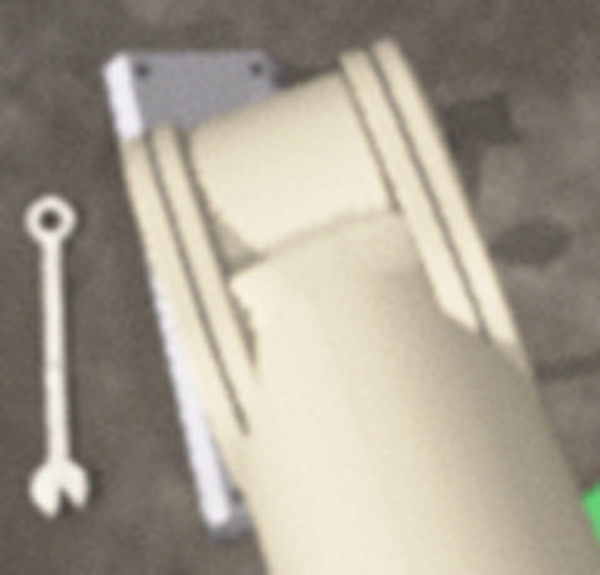

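```bash
python3 to.py .505 .097 .1605 12.5
```

```text
t 5.0333 grasp [0.5156 0.0512 0.1468] x [-0.0014 -0.0032 -1.    ] jaw yaw 12.31 F [-1.3  0.9 -1.2] w 0.0121
slide [-1.38 -0.06 -4.7 ] roll -0.19 q [ 0.51  0.27 -0.79  1.82  0.21  1.14 -0.14]
```

```bash
python3 -m jog '[{"slide":[-0.45,0,-0.75],"roll":0},{"slide":[-0.75,0,-1.54],"roll":0},{"slide":[-1.0,0,-2.35],"roll":0},{"slide":[-1.15,0,-3.18],"roll":0},{"slide":[-1.25,0,-4.0],"roll":0}]'; python3 to.py .505 .097 .1605 12.5;  python3 -m jog '[{"slide":[0,0,0],"roll":0},{"slide":[0,0,0],"roll":0}]'; python3 to.py .505 .097 .1605 12.5
python3 - <<'E'
from h import *
for n,x0,y0,w,h in(("side",285,120,120,120),):
    im=r.camera(n)[:,:,::-1]; cv2.imwrite(f"pics/{n}6c.png",cv2.resize(im[y0:y0+h,x0:x0+w],None,fx=5,fy=5,interpolation=cv2.INTER_CUBIC))
E
```

```text
time: 5.45
ee_pos: [0.5068, 0.0912, 0.1406]
eef_rot: [0.442, 0.55, -0.445, 0.551]
ft_force: [-3.0, -3.8, 0.6]
width: 0.012
t 5.45 grasp [0.5068 0.0913 0.1596] x [-0.0013 -0.0036 -1.    ] jaw yaw 12.33 F [-3.  -3.8  0.6] w 0.012
slide [-0.09 -0.06 -0.6 ] roll -0.17 q [ 0.46  0.25 -0.82  1.82  0.2   1.16 -0.21]
time: 5.62
ee_pos: [0.5065, 0.0925, 0.1407]
eef_rot: [0.442, 0.551, -0.444, 0.551]
ft_force: [-2.3, 1.0, -0.1]
width: 0.0119
t 5.6167 grasp [0.5065 0.0925 0.1597] x [-0.0014 -0.0028 -1.    ] jaw yaw 12.41 F [-2.3  1.  -0.1] w 0.0119
slide [-0.08 -0.05 -0.47] roll -0.09 q [ 0.46  0.25 -0.82  1.82  0.2   1.16 -0.21]
```

View pics/side6c.png

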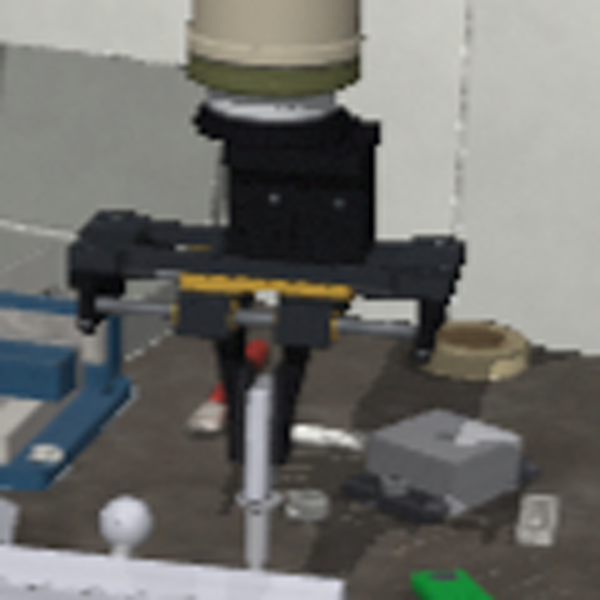

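```bash
python3 -m jog '[{"slide":[-0.05,-0.03,-0.3],"roll":-0.1},{"slide":[-0.05,-0.05,-0.55],"roll":-0.1},{"slide":[-0.05,-0.05,-0.55],"roll":-0.1}]'; python3 to.py .505 .097 .1605 12.5;  python3 -m jog '[{"slide":[-2,0,0],"roll":0},{"slide":[-5,0,0],"roll":0},{"slide":[-7,0,0],"roll":0},{"slide":[-7,0,0],"roll":0},{"slide":[-7,0,0],"roll":0}]' 1 40; python3 to.py .505 .097 .1605 12.5
python3 - <<'E'
from h import *
for n,x0,y0,w,h in(("side",285,80,120,120),):
    im=r.camera(n)[:,:,::-1];cv2.imwrite(f"pics/{n}7.png",im); cv2.imwrite(f"pics/{n}7c.png",cv2.resize(im[y0:y0+h,x0:x0+w],None,fx=5,fy=5,interpolation=cv2.INTER_CUBIC))
E
```

```text
time: 5.92
ee_pos: [0.505, 0.0976, 0.1411]
eef_rot: [0.442, 0.551, -0.444, 0.552]
ft_force: [-1.0, -1.9, -1.2]
width: 0.012
t 5.9167 grasp [0.505  0.0977 0.1601] x [-0.0012 -0.0025 -1.    ] jaw yaw 12.48 F [-1.  -1.9 -1.2] w 0.012
slide [-0.04 -0.02  0.07] roll -0.02 q [ 0.45  0.25 -0.82  1.82  0.2   1.16 -0.22]
time: 6.33
ee_pos: [0.5061, 0.0982, 0.212]
eef_rot: [0.443, 0.55, -0.443, 0.552]
ft_force: [0.4, 0.1, -2.6]
width: 0.0116
t 6.3333 grasp [0.506  0.0982 0.231 ] x [ 0.0019 -0.0019 -1.    ] jaw yaw 12.47 F [ 0.4  0.1 -2.6] w 0.0116
slide [ 7.05 -0.14  0.08] roll -0.03 q [ 0.48  0.18 -0.84  1.73  0.14  1.3  -0.17]
```

View pics/side7c.png

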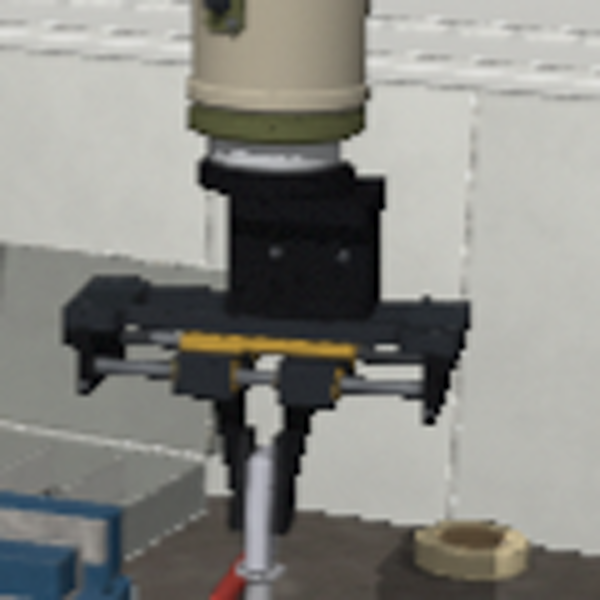

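```bash
python3 to.py .5138 -.2436 .20 -72.7
```

```text
t 6.3833 grasp [0.5054 0.0979 0.2298] x [-4.0e-04 -2.2e-03 -1.0e+00] jaw yaw 12.47 F [ 0.8 -0.5 -1.7] w 0.012
slide [ 3.06 -6.55 33.52] roll 85.17 q [ 0.48  0.18 -0.84  1.73  0.14  1.3  -0.17]
```

```bash
python3 -m jog '[{"slide":[0,-0.5,3],"roll":5},{"slide":[0,-1,6],"roll":10},{"slide":[0,-1.6,9],"roll":16},{"slide":[0,-2.2,12],"roll":22},{"slide":[0,-3,15],"roll":28}]';python3 to.py .5138 -.2436 .20 -72.7
```

```text
time: 6.8
ee_pos: [0.5079, -0.0564, 0.2097]
eef_rot: [-0.563, -0.426, 0.565, -0.427]
ft_force: [0.9, -0.2, -1.4]
width: 0.0117
t 6.8 grasp [ 0.5079 -0.0564  0.2287] x [-0.0018 -0.0016 -1.    ] jaw yaw -15.81 F [ 0.9 -0.2 -1.4] w 0.0117
slide [ 2.9   5.67 17.85] roll 56.89 q [ 0.65  0.14 -0.68  1.75  0.1   1.29 -0.33]
```

```bash
python3 -m jog '[{"slide":[0,1,3],"roll":6},{"slide":[0,2,6],"roll":12},{"slide":[0,3,9],"roll":18},{"slide":[0,4,12],"roll":24},{"slide":[0,5,15],"roll":30}]';python3 to.py .5138 -.2436 .20 -72.7
```

```text
time: 7.22
ee_pos: [0.5145, -0.2159, 0.2084]
eef_rot: [-0.655, -0.264, 0.657, -0.264]
ft_force: [0.3, 0.4, -1.6]
width: 0.0116
t 7.2167 grasp [ 0.5145 -0.2159  0.2274] x [-3.5e-03 -9.0e-04 -1.0e+00] jaw yaw -46.12 F [ 0.3  0.4 -1.6] w 0.0116
slide [2.74 1.95 1.96] roll 26.58 q [ 0.76  0.24 -0.52  1.64  0.12  1.3  -0.58]
```

```bash
python3 -m jog '[{"slide":[0,1,1],"roll":7},{"slide":[0.5,1.95,1.96],"roll":14},{"slide":[1.5,1.95,1.96],"roll":21},{"slide":[2.2,1.95,1.96],"roll":26.6},{"slide":[2.2,1.95,1.96],"roll":26.6}]';python3 -m jog '[{"slide":[0,0,0],"roll":0},{"slide":[0,0,0],"roll":0}]';python3 to.py .5138 -.2436 .20 -72.7
python3 - <<'E'
from h import *
for n,x0,y0,w,h in(("side",320,90,100,140),("top",360,150,110,110)):
    im=r.camera(n)[:,:,::-1];cv2.imwrite(f"pics/{n}8.png",im); cv2.imwrite(f"pics/{n}8c.png",cv2.resize(im[y0:y0+h,x0:x0+w],None,fx=4,fy=4,interpolation=cv2.INTER_CUBIC))
E
```

```text
time: 7.63
ee_pos: [0.5125, -0.2433, 0.1832]
eef_rot: [-0.697, -0.105, 0.702, -0.104]
ft_force: [0.2, -0.4, -1.4]
width: 0.0118
time: 7.8
ee_pos: [0.5121, -0.2429, 0.1823]
eef_rot: [-0.696, -0.107, 0.702, -0.104]
ft_force: [0.7, -0.9, -1.1]
width: 0.0118
t 7.8 grasp [ 0.5123 -0.2429  0.2013] x [-0.0088  0.002  -1.    ] jaw yaw -72.81 F [ 0.7 -0.9 -1.1] w 0.0118
slide [ 0.13  0.11 -0.13] roll -0.11 q [ 0.74  0.27 -0.44  1.65  0.12  1.26 -1.  ]
```

View pics/side8c.png

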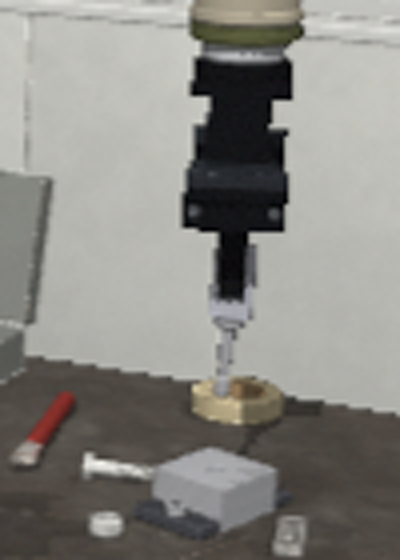

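View pics/top8c.png

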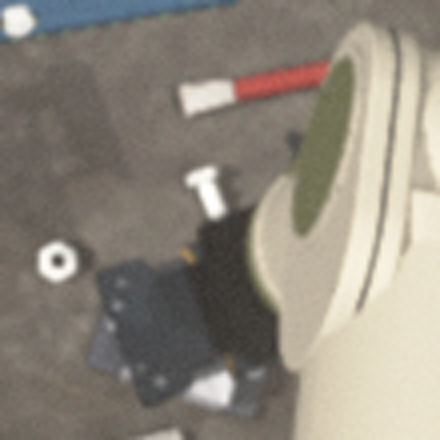

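Run:
```python
from h import *
im=cv2.imread("pics/side8.png");x0,y0=350,145
cv2.imwrite("pics/side8d.png",cv2.resize(im[y0:y0+55,x0:x0+55],None,fx=10,fy=10,interpolation=cv2.INTER_CUBIC))
g=np.array([.5123,-.2429,.2013])
for d in(.03,.02,0,-.04,-.103): print(d,((proj("side",g+[0,0,d])[0]-[x0,y0]+.5)*10-.5).round())
```

```text
0.03 [287.  34.]
0.02 [285.  65.]
0 [281. 128.]
-0.04 [273. 252.]
-0.103 [260. 443.]
```

View pics/side8d.png

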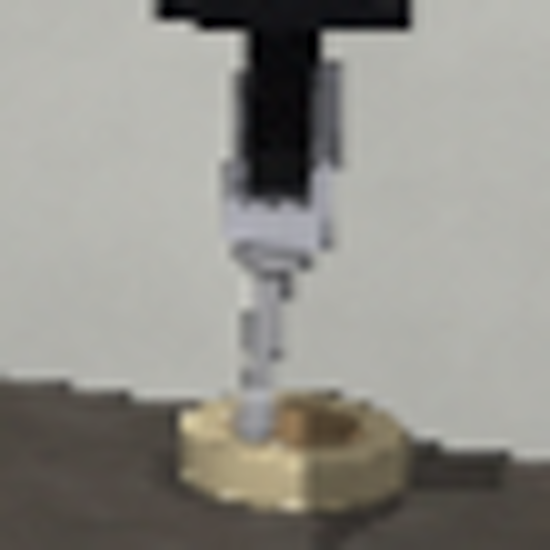

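Run:
```python
from h import *
im=cv2.imread("pics/side0.png");x0,y0=350,195
im=cv2.resize(im[y0:y0+35,x0:x0+45],None,fx=14,fy=14,interpolation=cv2.INTER_CUBIC)
cv2.imwrite("pics/side0jig.png",im)
ca=np.array([.514,-.2436]);th=np.radians(-20)
P=Ro.from_euler('z',th).apply(np.array([[x,y,.036] for x,y in((-.035,-.035),(.035,-.035),(.035,.035),(-.035,.035),(0,0))]))+[*ca,0]
print(((proj("side",P)-[x0,y0]+.5)*14-.5).round())
```

```text
[[556. 178.]
 [318.  99.]
 [127. 171.]
 [366. 254.]
 [342. 174.]]
```

View pics/side0jig.png

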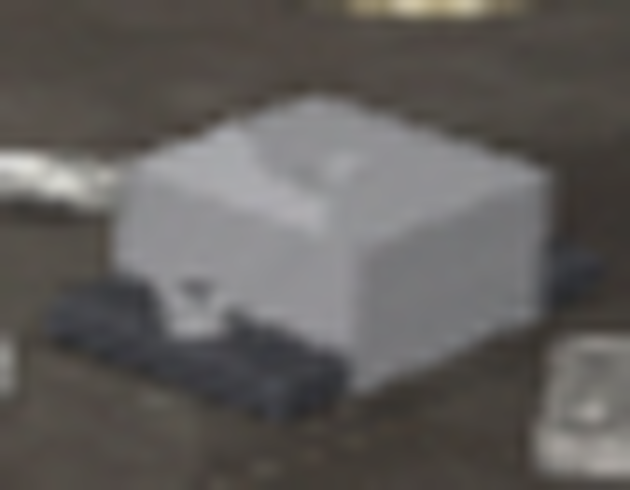

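```bash
python3 to.py .5147 -.2435 .174 -72.7; python3 -m jog '[{"slide":[1.5,0.1,-0.2],"roll":0},{"slide":[2.5,0.12,-0.25],"roll":0},{"slide":[2.5,0.12,-0.25],"roll":0},{"slide":[2.5,0.12,-0.25],"roll":0}]'; python3 to.py .5147 -.2435 .174 -72.7
python3 - <<'E'
from h import *
im=r.camera("side")[:,:,::-1];cv2.imwrite("pics/side9.png",im);x0,y0=350,150
cv2.imwrite("pics/side9d.png",cv2.resize(im[y0:y0+80,x0:x0+60],None,fx=7,fy=7,interpolation=cv2.INTER_CUBIC))
s=r.read_state();R=Ro.from_quat(s['eef_rot']).as_matrix();g=s['ee_pos']-.019*R[:,0];print(g,R[:,0])
for d in(.03,.02,0,-.04,-.103): print(d,((proj("side",g+[0,0,d])[0]-[x0,y0]+.5)*7-.5).round(1))
E
```

```text
t 7.9 grasp [ 0.5126 -0.2431  0.2022] x [-0.0074  0.0012 -1.    ] jaw yaw -72.86 F [ 0.6  0.2 -1.8] w 0.0119
slide [ 2.82  0.1  -0.2 ] roll -0.16 q [ 0.74  0.27 -0.44  1.65  0.12  1.26 -1.  ]
time: 8.23
ee_pos: [0.5147, -0.2433, 0.1578]
eef_rot: [-0.696, -0.107, 0.702, -0.104]
ft_force: [0.1, 0.9, -2.2]
width: 0.0115
t 8.2333 grasp [ 0.5148 -0.2433  0.1768] x [-0.0086  0.0019 -1.    ] jaw yaw -72.82 F [ 0.1  0.9 -2.2] w 0.0115
slide [0.28 0.01 0.01] roll -0.12 q [ 0.73  0.3  -0.44  1.67  0.13  1.21 -1.01]
[ 0.51520278 -0.24349065  0.17742285] [-0.0075144   0.00137008 -0.99997083]
0.03 [191.3  40.1]
0.02 [189.9  62. ]
0 [187.1 105.5]
-0.04 [181.6 191.3]
-0.103 [173.1 323.1]
```

View pics/side9d.png

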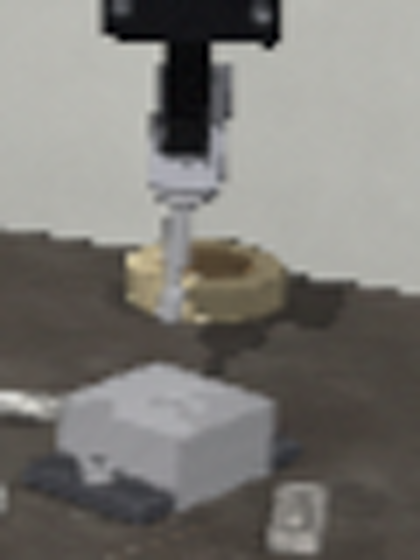

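Run:
```python
from h import *
b=cv2.imread("pics/side0.png").astype(float)
for f in("side8","side9"):
    d=np.abs(cv2.imread(f"pics/{f}.png").astype(float)-b).sum(2)
    r0,r1=(166,192) if f=="side8" else (174,200)
    for y in range(r0,r1): print(f,y,d[y,368:388].astype(int))
```

```text
side8 166 [ 3  1  3  4 39 34 44 20 21 37 28 31 39 28 58 29  6  2  2  1]
side8 167 [  3   1   7   3  27  29  32  41  17  23  23  24  23  25 120  53   5   6
   4   4]
side8 168 [  3   2   2   0  17  21  27  82  34  23  26  25  24  26 141  63   1   0
   3   4]
side8 169 [  0   1   0   3   4 113 187  38  45  73  63  40  28  25 182  78   4   1
   4   1]
side8 170 [  6   1   5   2   5 149 171  29  88 147 162 163 165  49  17   7   7   2
   4   3]
side8 171 [  6   0   0   4   6  17 138  69  37  64  85 123 253  78   2   3   4   2
   3   2]
side8 172 [  2   4   3   2   3   4  13  39 166 220 255  83  26   6   3   2   1   2
   2   3]
side8 173 [  3   5   4   4   0   5   3   5  60  92 230  78   1   5   6   0   3   4
   4   1]
side8 174 [  0   3   2   2   4   3   4   6  37  74 236  83   6   3   4   3   0   1
   1   3]
side8 175 [ 3  3  4  3  5  6  5 16 38 79 51  9  1  2  0  2  0  6  1  4]
side8 176 [  4   2   5   9   7   7 123 100  53  89  28   6   2   1   4   2   4   6
   2   3]
side8 177 [  4   2   5   6   1   4 133  98  47  91  30   2   3   7   2   0   2   4
   6   6]
side8 178 [  1   5   1   6
[... 2867 characters left out ...]
1 166 160
 149 127]
side9 192 [  3   2   2   9  34  49  54  60 133 209 211 216 208 201 196 184 170 161
 141 118]
side9 193 [  5   2   5   2  35  55  58  71  31 126 203 194 191 193 181 173 159 150
 135 113]
side9 194 [  4   2   0   1  39  52  54  64  20 109 196 194 189 188 178 166 154 141
 127 102]
side9 195 [  5   3   5   3  25 161 176  32  26  15  14 144 210 178 217 224 158 108
  96  80]
side9 196 [  7   3   1   2   8  32  38   7   5   4   2  69 101  93 103 107  92  75
  69  66]
side9 197 [ 1  0  1  1  1  2  1  6  3  4 34 68 70 63 68 67 65 62 71 66]
side9 198 [ 1  6  3  2  4  2  5  2  0  0 33 61 65 66 64 67 62 61 62 61]
side9 199 [ 2  1  4  5  1  1  5  0  0  2  4 43 63 69 72 68 66 64 64 26]
```

```bash
cat > snap.py <<'E'
from h import *
import sys,pickle
im=r.camera("side")[:,:,::-1];s=r.read_state();cv2.imwrite(f"pics/d{sys.argv[1]}.png",im);pickle.dump(s,open(f"d{sys.argv[1]}.pkl","wb"))
R=Ro.from_quat(s['eef_rot']).as_matrix();print((s['ee_pos']-.019*R[:,0]).round(4),R[:,0].round(4),s['time'])
E
python3 snap.py 0
python3 -m jog '[{"slide":[0.08,0,0.12],"roll":0},{"slide":[0.08,0,0.12],"roll":0}]' >/dev/null; python3 snap.py 1
python3 -m jog '[{"slide":[0.08,0,0.12],"roll":0},{"slide":[0.08,0,0.12],"roll":0}]' >/dev/null; python3 snap.py 2
python3 -m jog '[{"slide":[0.08,0,-0.35],"roll":0},{"slide":[0.08,0,-0.35],"roll":0}]' >/dev/null; python3 snap.py 3
python3 -m jog '[{"slide":[0.08,0,-0.12],"roll":0},{"slide":[0.08,0,-0.12],"roll":0}]' >/dev/null; python3 snap.py 4
cat > mk.py <<'E'
from h import *
import pickle,sys
ids=sys.argv[2:];acc=0;f=10
b=cv2.imread("pics/side0.png").astype(np.float32)
for k in ids:
    s=pickle.load(open(f"d{k}.pkl","rb"));R=Ro.from_quat(s['eef_rot']).as_matrix();g=s['ee_pos']-.019*R[:,0]
    p=proj("side",g)[0]
    im=cv2.imread(f"pics/d{k}.png").astype(np.float32)
    # output px (u,v): image = p + (u-300, v-150)/f
    A=np.array([[1/f,0,p[0]-30],[0,1/f,p[1]-15]],np.float32)
    acc=acc+cv2.warpAffine(im,A,(600,550),flags=cv2.WARP_INVERSE_MAP|cv2.INTER_LINEAR)/len(ids)
v=[(proj("side",g+[0,0,d])[0]-p)*f+[300,150] for d in(.03,-.103)];print(np.round(v,1))
acc=acc.astype(np.uint8);cv2.line(acc,*[tuple(np.round(q).astype(int).tolist()) for q in v],(0,0,255),1)
cv2.imwrite(f"pics/{sys.argv[1]}.png",acc)
E
python3 mk.py avg1 0 1 2 3 4
```

```text
[ 0.5154 -0.2436  0.1777] [-0.0069  0.0011 -1.    ] 8.3333
[ 0.5143 -0.2441  0.1774] [-6.4e-03  6.0e-04 -1.0e+00] 8.55
[ 0.513  -0.2446  0.1767] [-6.3e-03  5.0e-04 -1.0e+00] 8.7667
[ 0.5167 -0.2433  0.1758] [-6.2e-03  7.0e-04 -1.0e+00] 8.9833
[ 0.5179 -0.2428  0.1749] [-6.4e-03  9.0e-04 -1.0e+00] 9.2
[[305.9  56.7]
 [280.2 460.4]]
```

View pics/avg1.png

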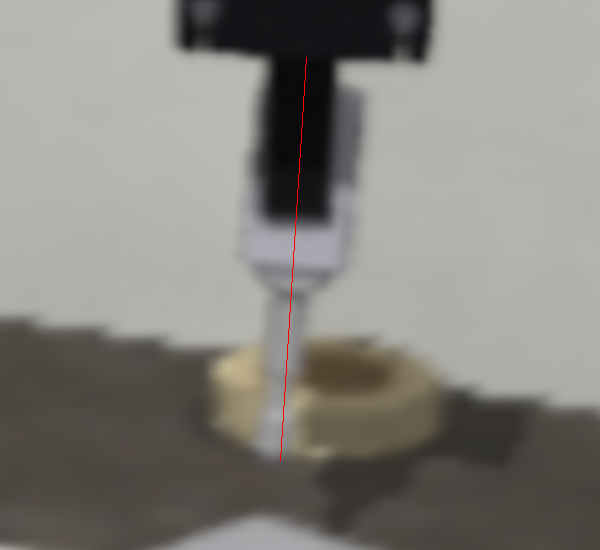

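```bash
python3 to.py .5142 -.2434 .143 -72.7; python3 -m jog '[{"slide":[0.5,0.06,0.35],"roll":0},{"slide":[1.5,0.06,0.35],"roll":0},{"slide":[2.6,0.06,0.35],"roll":0},{"slide":[2.8,0.06,0.35],"roll":0},{"slide":[2.8,0.06,0.35],"roll":0}]' 1 12; python3 to.py .5142 -.2434 .134 -72.7;python3 snap.py 5
python3 - <<'E'
import cv2
im=cv2.imread("pics/d5.png");cv2.imwrite("pics/d5c.png",cv2.resize(im[160:240,345:405],None,fx=7,fy=7,interpolation=cv2.INTER_CUBIC))
E
```

```text
t 9.2 grasp [ 0.5179 -0.2428  0.1749] x [-6.4e-03  9.0e-04 -1.0e+00] jaw yaw -72.82 F [-0.7  0.2 -2. ] w 0.0117
slide [ 3.19 -0.04  0.36] roll -0.12 q [ 0.73  0.3  -0.44  1.67  0.14  1.21 -1.02]
time: 9.62
ee_pos: [0.5136, -0.2439, 0.1263]
eef_rot: [-0.696, -0.107, 0.702, -0.104]
ft_force: [-0.1, 0.6, -2.6]
width: 0.012
t 9.6167 grasp [ 0.5137 -0.244   0.1453] x [-0.0087  0.0022 -1.    ] jaw yaw -72.82 F [-0.1  0.6 -2.6] w 0.012
slide [ 1.12 -0.04 -0.07] roll -0.12 q [ 0.73  0.32 -0.44  1.71  0.15  1.15 -1.02]
[ 0.5142 -0.2441  0.1461] [-0.0075  0.0017 -1.    ] 9.6667
```

View pics/d5c.png

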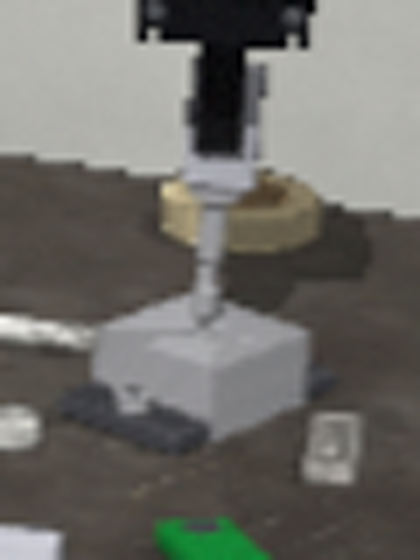

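```bash
python3 -m jog '[{"slide":[0.3,-0.03,-0.03],"roll":0},{"slide":[0.6,-0.03,-0.03],"roll":0},{"slide":[0.8,-0.03,-0.03],"roll":0},{"slide":[0.8,-0.03,-0.03],"roll":0}]'; python3 to.py .5142 -.2434 .134 -72.7
```

```text
time: 10.0
ee_pos: [0.514, -0.2436, 0.1187]
eef_rot: [-0.696, -0.107, 0.702, -0.105]
ft_force: [-1.0, 0.6, -2.4]
width: 0.0118
t 10.0 grasp [ 0.5142 -0.2436  0.1377] x [-0.008   0.0019 -1.    ] jaw yaw -72.81 F [-1.   0.6 -2.4] w 0.0118
slide [ 0.37 -0.02 -0.01] roll -0.11 q [ 0.73  0.33 -0.44  1.71  0.15  1.14 -1.02]
```

```bash
python3 -m jog '[{"slide":[0.2,0,0],"roll":0},{"slide":[0.4,0,0],"roll":0},{"slide":[0.5,0,0],"roll":0}]'; python3 to.py .5142 -.2434 .130 -72.7
```

```text
time: 10.25
ee_pos: [0.5139, -0.2436, 0.1134]
eef_rot: [-0.696, -0.107, 0.702, -0.105]
ft_force: [-0.1, -0.9, -2.2]
width: 0.0121
t 10.25 grasp [ 0.5141 -0.2436  0.1324] x [-0.0082  0.0019 -1.    ] jaw yaw -72.81 F [-0.1 -0.9 -2.2] w 0.0121
slide [ 0.24 -0.02 -0.02] roll -0.11 q [ 0.73  0.34 -0.44  1.72  0.16  1.13 -1.03]
```

```bash
python3 -m jog '[{"slide":[0.2,0,0],"roll":0},{"slide":[0.2,0,-0.12],"roll":0},{"slide":[0.2,0,-0.25],"roll":0},{"slide":[0.2,0,-0.25],"roll":0}]'; python3 to.py .5142 -.2434 .130 -72.7;python3 snap.py 6;python3 mk.py avg6 6
```

```text
time: 10.58
ee_pos: [0.516, -0.2428, 0.1111]
eef_rot: [-0.696, -0.107, 0.702, -0.104]
ft_force: [-1.5, -1.0, -3.1]
width: 0.012
t 10.5833 grasp [ 0.5162 -0.2429  0.1301] x [-0.0091  0.002  -1.    ] jaw yaw -72.81 F [-1.5 -1.  -3.1] w 0.012
slide [ 0.01 -0.01  0.21] roll -0.11 q [ 0.72  0.34 -0.44  1.72  0.16  1.13 -1.03]
[ 0.5162 -0.2429  0.1302] [-0.009  0.002 -1.   ] 10.6333
[[305.9  58.6]
 [280.5 453.9]]
```

View pics/avg6.png

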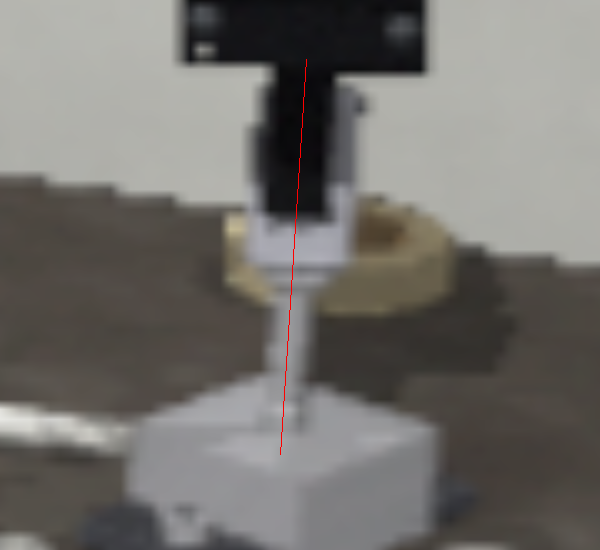

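```bash
python3 -m jog '[{"slide":[0,0,-0.06],"roll":0},{"slide":[-0.5,0,-0.06],"roll":0},{"slide":[-2,0,-0.06],"roll":0},{"slide":[-4,0,0],"roll":0},{"slide":[-4,0,0],"roll":0}]'; python3 snap.py a0
python3 -m jog '[{"slide":[0.08,0,0.12],"roll":0},{"slide":[0.08,0,0.12],"roll":0}]' 1 40 >/dev/null; python3 snap.py a1
python3 -m jog '[{"slide":[0.08,0,0.12],"roll":0},{"slide":[0.08,0,0.12],"roll":0}]' >/dev/null; python3 snap.py a2
python3 -m jog '[{"slide":[0.08,0,-0.35],"roll":0},{"slide":[0.08,0,-0.35],"roll":0}]' >/dev/null; python3 snap.py a3
python3 -m jog '[{"slide":[0.08,0,-0.12],"roll":0},{"slide":[0.08,0,-0.12],"roll":0}]' >/dev/null; python3 snap.py a4
python3 mk.py avg2 a0 a1 a2 a3 a4
```

```text
time: 11.05
ee_pos: [0.5188, -0.2434, 0.1555]
eef_rot: [-0.698, -0.106, 0.7, -0.106]
ft_force: [0.5, 0.2, -1.1]
width: 0.0121
[ 0.5182 -0.2433  0.1727] [-4.4e-03  1.0e-04 -1.0e+00] 11.1
[ 0.5168 -0.2435  0.1712] [-4.8e-03  6.0e-04 -1.0e+00] 11.3167
[ 0.5152 -0.2438  0.1697] [-0.006  0.001 -1.   ] 11.5333
[ 0.5188 -0.2424  0.1686] [-0.0062  0.0015 -1.    ] 11.75
[ 0.52   -0.2419  0.1676] [-0.0063  0.0017 -1.    ] 11.9667
[[305.9  57. ]
 [280.4 459.3]]
```

View pics/avg2.png

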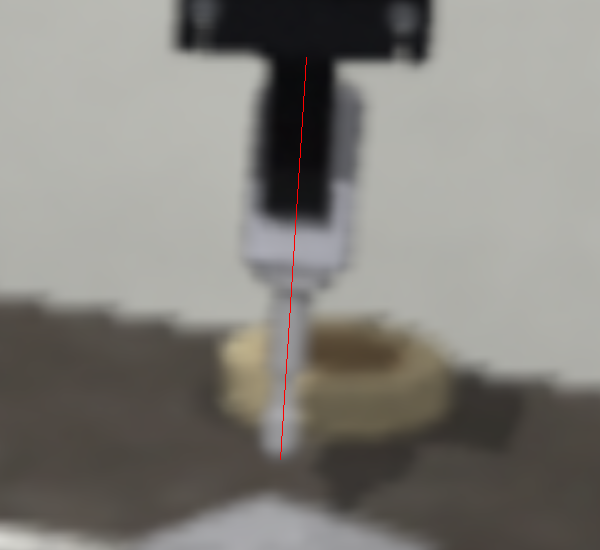

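```bash
python3 to.py .515 -.2433 .168 -72.7
```

```text
t 11.9667 grasp [ 0.52   -0.2419  0.1676] x [-0.0063  0.0017 -1.    ] jaw yaw -72.77 F [-0.4 -0.1 -1.6] w 0.0115
slide [-0.03 -0.01  0.52] roll -0.07 q [ 0.73  0.31 -0.44  1.67  0.14  1.2  -1.02]
```

```bash
python3 -m jog '[{"slide":[0,0,0.2],"roll":0},{"slide":[0,0,0.45],"roll":0},{"slide":[0,0,0.5],"roll":0},{"slide":[0,0,0.5],"roll":0}]';python3 -m jog '[{"slide":[0,0,0],"roll":0},{"slide":[0,0,0],"roll":0},{"slide":[0,0,0],"roll":0}]'; python3 to.py .515 -.2433 .168 -72.7
python3 - <<'E'
from h import *
im=r.camera("side")[:,:,::-1];cv2.imwrite("pics/side10.png",im);x0,y0=345,155
cv2.imwrite("pics/side10c.png",cv2.resize(im[y0:y0+80,x0:x0+60],None,fx=7,fy=7,interpolation=cv2.INTER_CUBIC))
s=r.read_state();R=Ro.from_quat(s['eef_rot']).as_matrix();g=s['ee_pos']-.019*R[:,0]
for q in(g-[0,0,.103],[.515,-.2433,.066],[.515,-.2433,.036]): print(((proj("side",q)[0]-[x0,y0]+.5)*7-.5).round(1))
E
```

```text
time: 12.3
ee_pos: [0.5148, -0.2437, 0.1488]
eef_rot: [-0.697, -0.107, 0.701, -0.105]
ft_force: [0.0, -0.7, -1.3]
width: 0.0117
time: 12.55
ee_pos: [0.5148, -0.2437, 0.1488]
eef_rot: [-0.697, -0.107, 0.701, -0.105]
ft_force: [0.5, -0.9, -2.0]
width: 0.0115
t 12.55 grasp [ 0.5149 -0.2437  0.1678] x [-0.0064  0.0014 -1.    ] jaw yaw -72.8 F [ 0.5 -0.9 -2. ] w 0.0115
slide [-0.02 -0.03 -0.02] roll -0.1 q [ 0.73  0.3  -0.44  1.68  0.14  1.19 -1.01]
[207.4 307.9]
[207.2 305.6]
[203.3 366.7]
```

View pics/side10c.png

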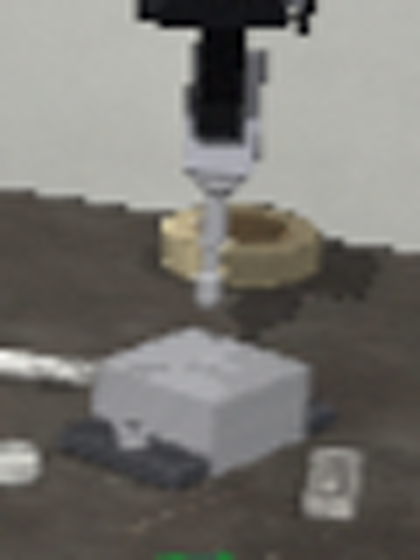

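Run:
```python
import cv2
im=cv2.imread("pics/side10.png");cv2.imwrite("pics/side10s.png",cv2.resize(im[175:290,235:425],None,fx=4,fy=4,interpolation=cv2.INTER_CUBIC))
```

```text
(no output)
```

View pics/side10s.png

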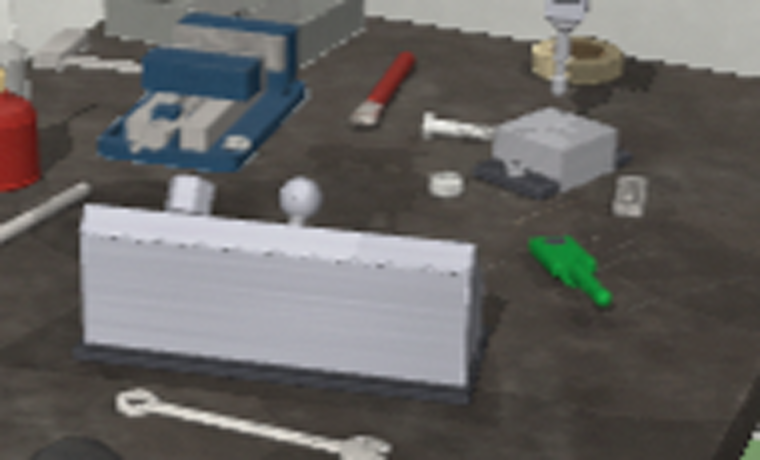

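The hex pin at (190,195) and the ball pin at (300,200) are still in the stand. The loose parts are where they were, and the pin hangs over the block. I'm handing in.

```bash
python3 -c "
from bench import r
print(r.close_job())"
```

```text
the job is handed in; nothing more can be done
None
```

The paddle-handled pin is out of the stand. I handed the job in at about 12.6 s with the gripper holding it at 40 N, upright over the bore.

**How it went:**
- I pulled the pin about 57 mm along the socket axis. The tool can only roll about its own axis, so I let the pin turn in the pads under a light grip, with its nose held in the socket mouth.
- That left it about 2° off vertical. I lowered the nose a few millimetres into the jig bore to straighten it, so it touched the bore wall lightly before I lifted it clear and moved it to the hold position.

**Last checks:**
- **Centring:** in the side view, the nose is within about 1 mm of the bore centre. Along that camera's line of sight it rests on the measured tool position and the first top picture (about 2 mm), because the wrist blocks the top view.
- **Height:** the nose is about 30 mm above the block. The wrist force is only about the pin's weight, so nothing is touching.
- **Tilt:** about 1°. The readings disagree: the shank edges gave about 0.2°, and the whole pin outline about 1.4°. I did not correct this further.
- **Other items:** the hex and ball pins are still in the stand, and the loose parts in the side view had not moved. I did not check the whole bench from the top camera at the end.

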